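# Zero the trim knob and hold the shutter flap at its balance point

## Robot

A 6-joint arm with a two-finger parallel gripper is mounted at the origin on the work surface. World frame = base frame: x ahead of the robot, y to its left, z up, the work surface at z = 0. Lengths are in m, angles in degrees, forces in N, time in s.
With the tool pointing down it reaches from about 0.275 to 0.725 m from the base axis. Payload 15.9 kg.
Tool frame: the origin (TCP) lies at the very end of the fingers, on their centre line; the grasp point (between the pads) lies robot.pinch_z behind it (robot.pinch_z is the distance from the TCP to the grasp point, in m); z points along the fingers, y is the line along which they close (so a half turn about z gives the same grasp; the last joint's range is limited). The gripper opens to 85 mm and grips with 20 to 120 N. Pads are 22 mm wide; open, the fingers measure 114 mm over their backs; the gripper's body (76 mm by 85 mm) begins 54 mm behind the grasp point. The pads swing forward as they close: fully open they stand 13 mm farther back than shut.
Start: joints at [74.542, 12.198, -1.971, 75.831, 0, 90], TCP at [0.133, 0.482, 0.231] pointing down, gripper open.
Joint ranges: [-170.91, 170.91], [-42.67, 98.43], [-65.05, 77.54], [-120.47, 116.71], [-90, 82.35], [-180, 180]. Speed limits (degrees/s): [108.29, 108.29, 136.94, 147.25, 180, 180].

## Interface

Orientations are given as [roll, pitch, yaw] about the fixed x, y, z axes, in that order (R = Rz(yaw) Ry(pitch) Rx(roll)).
In Python, from bench import robot gives the robot as it stands. The module is installed in compiled form; this text tells all that it offers.
- The arm moves only by the tool drive_tool, never from a script. Its argument "targets" is a list that holds one entry, the list of rows, each a list of 7 numbers: the turn, a rotation vector about the tool's x, y, z in rad, then the shift along the tool's x, y, z in mm, then the closure, from -1 (fully open) to 1 (shut). A call has 1 to 10 rows; each row is the pose to reach, as a shift and turn from the pose commanded when the call began, along the tool's axes at that moment; what a row does not reach only later rows make up. A row lasts 1/12 s, in which the tool goes at most 41.7 mm and 7.16 degrees, less where a joint would pass 70% of its speed; a pose out of reach is approached as far as the arm can. A call with a gripper value outside its range is refused whole. The fingers move at their own pace and stop on an object; "grip_force" is the grip in N (left out, the last holds). Time passes only in rows, so rows that repeat a pose let the fingers close. It gives the time, the measured TCP pose, the force, the opening and the grip force at its end, in the units of the state.
- robot.get_state(): the state, without advancing time (a new reading comes with each control period).
- robot.get_image(name): name is "side" or "top"; returns a dict with "pixels" (420x560x3 uint8, blue, green, red), "vertical_fov" (degrees; the focal length in pixels is half the picture's height over the tangent of half this angle, whatever the lens; pixels are square), "cx", "cy" (the principal point, pixels), "xyz" and "orientation" of the camera in the world. Camera axes: x right, y up, looking along -z (the intrinsics and any distortion apply to the point x, -y, -z); pixel columns grow to the right and rows downward; lengths in m; the calibration is good to about 2 mm. A picture is of the moment at which its call begins. There is no depth.
- robot.close_job(): hands the job in; it is judged then, once.
Trained networks look in the newest picture that a camera, given by its name, has taken for a name from the list of things; names that differ only in an ending like _2 or _b are one class to them, and where a whole thing is asked for, a point or a joint stands for the part that bears it (a point fixed in the world has none). Each returns a list of dicts, best first, with "p" (0 to 1); they miss things now and then, are a little off and sometimes report something else, mostly with a low value. They report only what shows in the picture. A call takes as long as a camera call.
- robot.find_in(camera, thing): "rect" ([left, top, width, height] in pixels, round what is visible of it).
- robot.trace(camera, thing): "region" (420x560 bool, what is visible of it) and "rect" ([left, top, width, height] in pixels, round what is visible of it).
The state is a dict: "t": time; "q": joint angles; "dq": joint speeds; "tau": joint torques, N m; "eef_pos": TCP position; "tool_rot": TCP orientation; "wrist_force": force on the tool from outside, world axes, zero at the start; "ft_torque": the same for the moment, N m; "gripper_width": finger opening in m; "grip_force": force on a finger pad.
Only numpy, scipy, OpenCV 4.12 (cv2) and the standard library are available. Lean on these libraries where they do the work, as an engineer would, in place of code of your own. Each camera call takes 0.05 s, during which the arm holds its last target. There are 200 camera calls.

## Task

Ready the shutter unit for its balance check: while the flap still lies on its rest, turn the trim knob until its pointer reads zero (the one long, broad mark on the dial). Then take the flap by its tab, swing it up to its over-centre balance point, where it stands plumb and would fall neither way, without letting it go over to the other side, and finish still holding the tab pinched between the fingers with the flap steady there and the knob still at zero. Leave all the loose things lying around the unit where they are.

Things in the scene. Friction and masses are not known exactly. Their poses are not given: they have to be found in the camera images.
- unit: the shutter unit: grey base slab 170 (x) x 270 (y) x 30 mm high, fixed to the shelf, carrying the flap on its left half (+y) and the trim knob with a round white dial on its right half (-y). Origin: centre of its underside, on the shelf top; its x axis points from its front (robot side) to its back, y to the left, z up.
- trim (a joint): angle of the trim knob (rad): 0 with the pointer at the zero mark, positive anticlockwise seen from above; range -2 to 2, stays where it is left (0.03 N m). Starts at 0.5 to 1.35, so it is turned clockwise to zero. The zero mark is the long broad tick on the dial's side towards the unit's +x; the other ticks are thin, every 0.4 rad.
- trim_grip (a point): on the knob's vertical axis, 58 mm above the shelf, at (-20, -80) mm in the unit's frame. Knob: grey bar 44 mm long, 12 thick, 30 tall (top 70 mm above the shelf) on a disc 52 mm across (top 41 mm above the shelf). The bar lies along the pointer, a black line from its middle out past one end; the point's x axis is the pointer's direction, the unit's x axis at joint 0.
- flap (a joint): lean of the flap from plumb (rad): 0 = plumb upright, its balance point; positive = leaning to the unit's +x (away from the robot), negative = leaning to -x. It starts resting at about +0.8, its stop; the other stop is -0.8. The hinge swings freely, so the flap falls to one stop or the other when let go.
- flap_hinge (a point): middle of the flap's hinge axis, 50 mm above the shelf at (-30, 55) mm in the unit's frame; the hinge axis runs along the unit's y axis, between two cheeks (top 62 mm above the shelf, 94 mm apart). Rubber rest bars, top 69 mm above the shelf, stand 28 mm before and behind the axis.
- flap_tab (a point): grasp point on the flap's tab, 110 mm from the hinge axis; moves with the flap; z from hinge to tab, y along the hinge. The flap (0.11 to 0.23 kg) is an aluminium plate 78 mm wide along the hinge, 4 thick, 5 to 85 mm from the hinge axis; beyond it the free black tab, 24 mm wide along the hinge and 12 thick, reaches from 82 to 132 mm from the axis.
- socket: bystander: grey twist-lock bayonet socket, 48 mm across and 30 mm high; origin under its middle.
- probe: bystander: white temperature probe with plug, lying, 123 mm long and 22 mm high; origin on the shelf near its middle, x along it.
- logger: bystander: black plastic logger housing 120 x 75 x 42 mm; origin centre of underside.
- canister: bystander: green silica canister, 48 mm across, 62 mm high; origin centre of underside.
- bracket: bystander: steel L mounting bracket 50 x 90 mm, 49 mm high; origin centre of underside.
- driver: bystander: screwdriver lying on the shelf, about 160 mm long; x along it.
- collar: bystander: aluminium collar ring 42 mm across, 12 mm high; origin centre of underside.

How it is judged (in metres and radians):
On the way:
1. the knob reads zero while the flap still lies on its rest (value of joint trim between -0.1 and 0.1 rad and value of joint flap above 0.7 rad), for 0.2 s.
At the end, for the whole second after the job is handed in: The knob is within 0.1 rad of zero; the flap stands within 0.09 rad (5 degrees) of plumb and still (under 0.1 rad/s), gripped by the fingers (contact over 2 N), with no loose thing touching it (value of joint trim between -0.1 and 0.1 rad and value of joint flap between -0.09 and 0.09 rad and velocity of joint flap between -0.1 and 0.1 rad/s and contact force between the fingers and flap above 2 N and contact force between each of socket, probe, logger, canister, bracket, driver, collar and flap below 0.05 N); the arm keeps its last pose, push and grip.
It fails at once if the flap goes over to the other side (more than 0.3 rad past plumb) (value of joint flap below -0.3 rad).
It fails at once if a loose thing beside the unit is moved more than 20 mm (distance of any of socket, probe, logger, canister, bracket, driver, collar from where it was at the start of the episode above 0.02 m).
It also fails if it takes over 48 s, if anything falls off the work surface, if the arm or the gripper's body presses on something with over 40 N, if the wrist force passes 120 N, or if a joint passes its speed limit or range.

## Working session

There is one attempt and no reset: what is moved stays moved. The work goes in short steps, Python scripts to look and compute and a tool call to move; the robot and the scene stay as the last step left them, time stands still between calls to the robot, and variables do not carry over. Pictures are saved under pics/ and viewed, at most 10 in all, crops included, and the job is handed in when it is done.

Besides the shell and the picture viewer there is one more tool, called after "Request:" as a command line: name --argument value ..., lists and objects as JSON in quotes. drive_tool: Moves the arm, as the interface text tells. Its arguments: {"type":"object","properties":{"targets":{"type":"array","items":{"type":"array","items":{"type":"array","items":{"type":"number"}}}},"grip_force":{"type":"number"}},"required":["targets"]}

```bash
mkdir -p pics; cat > h.py <<'E'
import numpy as np, cv2
from bench import robot
from scipy.spatial.transform import Rotation as R
def cam(n):
    im=robot.get_image(n); return im
def ray(im,u,v):
    f=210/np.tan(np.radians(im["vertical_fov"])/2)
    d=np.array([(u-im["cx"])/f,-(v-im["cy"])/f,-1.])
    M=R.from_euler('xyz',im["orientation"],degrees=True).as_matrix()
    return np.array(im["xyz"]),M@d
def onz(im,u,v,z):
    o,d=ray(im,u,v); return o+d*(z-o[2])/d[2]
def proj(im,p):
    f=210/np.tan(np.radians(im["vertical_fov"])/2)
    M=R.from_euler('xyz',im["orientation"],degrees=True).as_matrix()
    c=M.T@(np.array(p)-im["xyz"]); return im["cx"]-f*c[0]/c[2], im["cy"]+f*c[1]/c[2]
E
python3 - <<'E'
from h import *
s=robot.get_state(); print(s, robot.pinch_z)
for n in("top","side"):
    im=cam(n); cv2.imwrite(f"pics/{n}0.png",im["pixels"]); print(n,{k:v for k,v in im.items() if k!="pixels"})
    for t in("unit","trim","flap","flap_tab"):
        print(t,[(r["rect"],round(r["p"],2)) for r in robot.find_in(n,t)[:2]])
E
```

```text
{'t': 0.0, 'q': array([ 7.45416655e+01,  1.22237453e+01, -2.00830098e+00,  7.58297609e+01,
        3.05616500e-05,  9.00005771e+01]), 'dq': array([-0.03399991, -0.00802122, -0.1042735 , -0.05912555, -0.03926955,
        0.01317553]), 'tau': array([ 1.11802856e-04, -6.86166501e+01,  4.87116122e+01,  1.75772212e-02,
        4.69607244e-05,  1.82257047e-06]), 'eef_pos': array([0.13318116, 0.48159608, 0.23082495]), 'tool_rot': array([-1.79938193e+02, -2.99391348e-05,  1.64541088e+02]), 'wrist_force': array([-0.22728699,  0.49138369,  0.15564495]), 'ft_torque': array([-0.01142242, -0.00677021,  0.02672323]), 'grip_force': 0.0, 'gripper_width': 0.0850708933329082} 0.0187
top {'vertical_fov': 47.64956708519588, 'cx': 280.30777664296846, 'cy': 204.3269475371216, 'xyz': array([0.36319665, 0.06835248, 1.08760484]), 'orientation': array([ 11.5273421 ,   0.16124623, -91.02895122])}
unit [([218.0, 191.2, 127.2, 85.2], 0.77)]
trim [([305.0, 235.2, 25.2, 23.0], 0.72)]
flap [([235.3, 195.4, 41.0, 54.7], 0.85)]
flap_tab [([235.6, 193.3, 37.9, 55.7], 0.86)]
side {'vertical_fov': 53.85215427608872, 'cx': 278.87474960685796, 'cy': 214.3893157600807, 'xyz': array([ 0.50587472, -0.56818625,  0.78967605]), 'orientation': array([43.35417301,  1.10125926, -6.43656613])}
unit [([220.6, 186.2, 73.4, 113.8], 0.96)]
trim [([234.5, 247.8, 26.1, 32.0], 0.72), ([311.7, 258.1, 20.8, 30.9], 0.69)]
flap [([242.4, 185.9, 41.3, 41.7], 0.94), ([221.0, 186.7, 75.0, 111.6], 0.39)]
flap_tab [([241.9, 185.6, 41.1, 45.4], 0.75)]
```

```bash
python3 - <<'E'
import cv2,numpy as np
a=cv2.imread("pics/top0.png")[120:320,160:400]; b=cv2.imread("pics/side0.png")[140:340,160:400]
cv2.imwrite("pics/c0.png",cv2.resize(a,(800,600),interpolation=cv2.INTER_CUBIC)[:, :][:600])
cv2.imwrite("pics/c1.png",cv2.resize(b,(720,600),interpolation=cv2.INTER_CUBIC))
cv2.imwrite("pics/c0.png",cv2.resize(a,(720,600),interpolation=cv2.INTER_CUBIC))
E
```

```text
(no output)
```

View pics/c0.png

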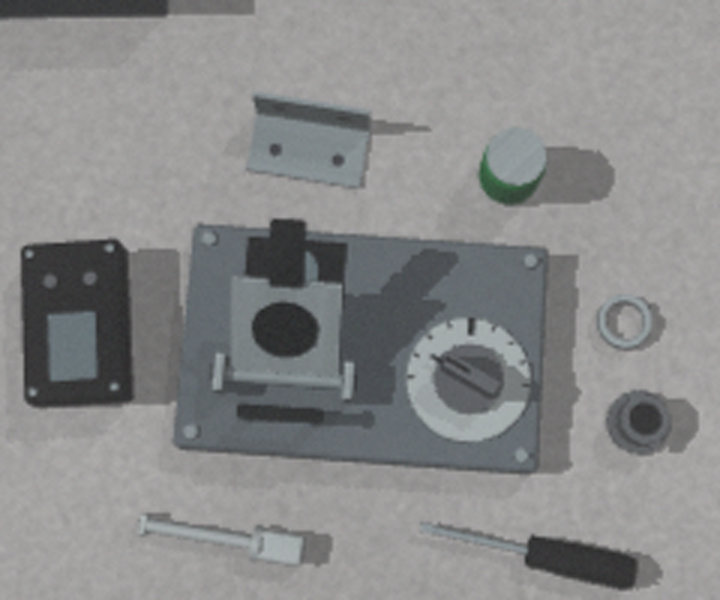

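View pics/c1.png

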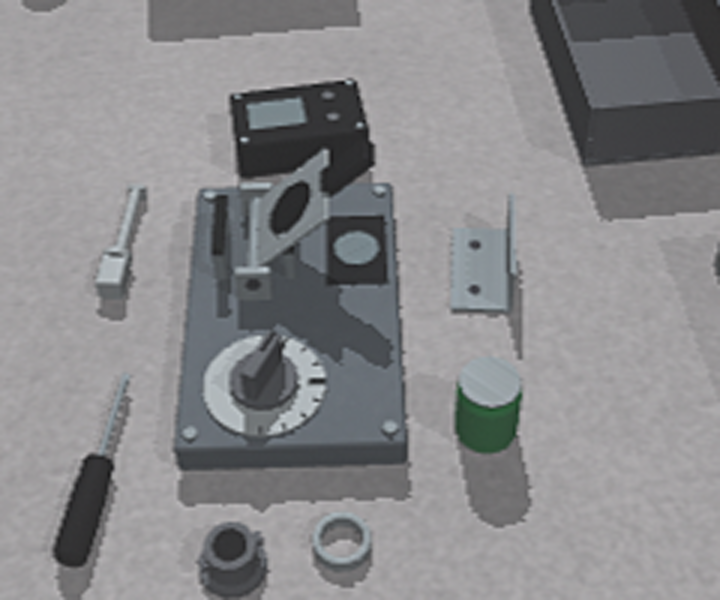

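View pics/side0.png

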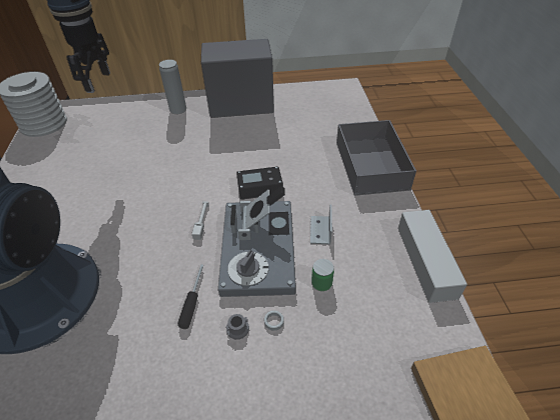

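```bash
cat > fit.py <<'E'
from h import *
from scipy.optimize import least_squares
T=cam("top"); S=cam("side")
P=np.array([[85,135],[85,-135],[-85,-135],[-85,135]])/1000
tp=np.array([[192,227],[548,247],[538,471],[176,447]])/3+[160,120]
sp=np.array([[392,185],[406,447],[178,447],[200,187]])/3+[160,140]
def W(x,p):
    c,s=np.cos(x[2]),np.sin(x[2]); return np.array([x[0]+c*p[0]-s*p[1],x[1]+s*p[0]+c*p[1],p[2]])
def res(x,k=(1,1)):
    r=[]
    for p,a,b in zip(P,tp,sp):
        w=W(x,[*p,.03])
        r+=list((np.array(proj(T,w))-a)*k[0])+list((np.array(proj(S,w))-b)*k[1])
    return np.array(r)
E
python3 - <<'E'
from fit import *
for k in((1,1),(1,0),(0,1)):
    f=least_squares(res,[.45,0,0],args=(k,)); print(f.x.round(4),np.degrees(f.x[2]).round(2),f.fun.round(1))
x=least_squares(res,[.45,0,0]).x
c=lambda u,v:(u/3+160,v/3+120)
for nm,u,v,z in(("dial",470,379,.031),("zero",471,326,.031),("tip",432,356,.065),("end",497,388,.07),("barmid",468,374,.07),("tabend",288,219,.145)):
    w=onz(T,*c(u,v),z); d=w[:2]-x[:2]; cc,s=np.cos(x[2]),np.sin(x[2]); print(nm,w.round(4),"unit",(cc*d[0]+s*d[1]).round(4),(-s*d[0]+cc*d[1]).round(4))
for th in(.75,.8,.85):
  w=W(x,[-.03+.132*np.sin(th),.055,.05+.132*np.cos(th)]); print(th,w,[(np.array(proj(T,w))-[160,120])*3,(np.array(proj(S,w))-[160,140])*3])
for g in(.9,1,1.1,1.2):
  w=W(x,[-.02+.026*np.cos(g),-.08+.026*np.sin(g),.07]); print(g,(np.array(proj(T,w))-[160,120])*3,(np.array(proj(S,w))-[160,140])*3)
E
```

```text
[ 0.5102  0.0664 -0.0856] -4.91 [ 0.8 -2.2 -0.6 -1.6  0.5 -1.1  0.3 -1.2  0.6 -0.3 -2.3  1.4 -0.9 -0.6
 -1.8 -0.2]
[ 0.5079  0.067  -0.0791] -4.53 [ 0.2 -0.8 -0.  -0.   0.  -0.5 -0.  -0.   0.7  0.4 -0.   0.  -0.9  0.8
 -0.  -0. ]
[ 0.5128  0.0655 -0.0962] -5.51 [ 0.  -0.   1.  -1.2  0.  -0.   1.  -0.6  0.  -0.  -1.7  1.3 -0.  -0.
 -0.2 -0.3]
dial [ 0.4818 -0.0118  0.031 ] unit -0.0216 -0.0804
zero [ 0.5215 -0.0139  0.031 ] unit 0.0181 -0.079
tip [0.4951 0.0176 0.065 ] unit -0.0109 -0.0499
end [ 0.4706 -0.0279  0.07  ] unit -0.0314 -0.0974
barmid [ 0.481  -0.0075  0.07  ] unit -0.0228 -0.0762
tabend [0.5799 0.1165 0.145 ] unit 0.0651 0.0559
0.75 [0.57465338 0.1161059  0.14658293] [array([288.5783581 , 225.99266469]), array([361.89771378, 145.92665452])]
0.8 [0.57935079 0.11570265 0.14196529] [array([289.47417505, 220.72096291]), array([368.19299163, 150.1695986 ])]
0.85 [0.58381239 0.11531964 0.13711778] [array([290.35037175, 215.9208248 ]), array([374.13605507, 154.61116954])]
0.9 [446.37811397 346.24060331] [281.83898417 330.64954111]
1 [444.11126311 349.01696226] [279.01170828 329.13729945]
1.1 [442.13582697 352.0097336 ] [275.99596365 327.86628336]
1.2 [440.47175066 355.18952331] [272.82085626 326.84784383]
```

```bash
cat > go.py <<'E'
import sys; from h import *
# go.py x y z yaw [pitch-about-world-unit-y]
s=robot.get_state(); M=R.from_euler('xyz',s["tool_rot"],degrees=True)
a=[float(v) for v in sys.argv[1:]]
print("t",s["t"],"pos",s["eef_pos"].round(4),"rot",s["tool_rot"].round(2),"q",s["q"].round(1),"F",s["wrist_force"].round(1),"w",s["gripper_width"],"g",s["grip_force"])
if a:
    N=R.from_euler('xyz',[180,0,a[3]],degrees=True)
    print("turn",(M.inv()*N).as_rotvec().round(3),"shift",(M.inv().apply(np.array(a[:3])-s["eef_pos"])*1000).round(1))
E
python3 go.py .4825 -.0117 .20 164.54
```

```text
t 0.6 pos [0.1333 0.4819 0.2313] rot [-180.      0.    164.54] q [74.5 12.2 -2.  75.8 -0.  90. ] F [-0.3 -0.2  0.1] w 0.08537745957406692 g 0.0
turn [-0.  0.  0.] shift [-468.2 -382.7   31.3]
```

Request:
drive_tool --targets '[[[0,0,0,-468,-383,0,-1],[0,0,0,-468,-383,0,-1],[0,0,0,-468,-383,0,-1],[0,0,0,-468,-383,0,-1],[0,0,0,-468,-383,0,-1],[0,0,0,-468,-383,0,-1],[0,0,0,-468,-383,0,-1],[0,0,0,-468,-383,0,-1],[0,0,0,-468,-383,0,-1],[0,0,0,-468,-383,0,-1]]]' --grip_force 30

```text
t: 1.43
eef_pos: [0.3744, 0.1396, 0.2316]
tool_rot: [180.0, 0.0, 164.5]
wrist_force: [1.4, 2.7, 0.2]
gripper_width: 0.0854
grip_force: 0.0
```

```bash
python3 go.py .4825 -.0117 .20 -120.5;python3 go.py .4825 -.0117 .20 59.5
```

```text
t 1.4333 pos [0.3744 0.1396 0.2316] rot [1.7997e+02 4.0000e-02 1.6455e+02] q [ 20.5   0.3 -15.4  74.2   0.   35.9] F [1.4 2.7 0.2] w 0.08544028378345758 g 0.0
turn [ 0.000e+00  1.000e-03 -1.308e+00] shift [-144.5 -117.1   31.6]
t 1.4333 pos [0.3744 0.1396 0.2316] rot [1.7997e+02 4.0000e-02 1.6455e+02] q [ 20.5   0.3 -15.4  74.2   0.   35.9] F [1.4 2.7 0.2] w 0.08544028378345758 g 0.0
turn [ 1.000e-03 -0.000e+00  1.833e+00] shift [-144.5 -117.1   31.6]
```

Request:
drive_tool --targets '[[[0,0,-1.308,-144,-117,0,-1],[0,0,-1.308,-144,-117,0,-1],[0,0,-1.308,-144,-117,0,-1],[0,0,-1.308,-144,-117,0,-1],[0,0,-1.308,-144,-117,0,-1],[0,0,-1.308,-144,-117,0,-1],[0,0,-1.308,-144,-117,0,-1],[0,0,-1.308,-144,-117,0,-1],[0,0,-1.308,-144,-117,0,-1],[0,0,-1.308,-144,-117,0,-1]]]'

```text
t: 2.27
eef_pos: [0.4814, -0.0097, 0.2313]
tool_rot: [180.0, -0.0, -128.2]
wrist_force: [0.1, 1.0, 0.6]
gripper_width: 0.0852
grip_force: 0.0
```

```bash
python3 go.py .4825 -.0117 .048 -120.5
```

```text
t 2.2667 pos [ 0.4814 -0.0097  0.2313] rot [ 180.     -0.   -128.21] q [ -1.2  10.   -4.7  75.3   0.  -52.9] F [0.1 1.  0.6] w 0.08516565331009344 g 0.0
turn [ 0.    -0.    -0.135] shift [  0.9  -2.2 183.3]
```

Request:
drive_tool --targets '[[[0,0,-0.135,1,-1.5,35,-1],[0,0,-0.135,1,-1.5,70,-1],[0,0,-0.135,1,-1.5,100,-1],[0,0,-0.135,1,-1.5,130,-1],[0,0,-0.135,1,-1.5,150,-1],[0,0,-0.135,1,-1.5,165,-1],[0,0,-0.135,1,-1.5,175,-1],[0,0,-0.135,1,-1.5,183,-1],[0,0,-0.135,1,-1.5,183,-1]]]'

```text
t: 3.02
eef_pos: [0.4814, -0.0112, 0.0473]
tool_rot: [179.9, -0.0, -120.8]
wrist_force: [-0.7, -0.7, 0.2]
gripper_width: 0.0853
grip_force: 0.0
```

```bash
python3 go.py .4825 -.0117 .048 -120.5; python3 - <<'E'
from h import *
a=cam("top")["pixels"][190:290,260:360];b=cam("side")["pixels"][190:310,190:310]
cv2.imwrite("pics/d.png",np.hstack([cv2.resize(a,(400,400),interpolation=2),cv2.resize(b,(400,400),interpolation=2)]))
E
```

```text
t 3.0167 pos [ 0.4814 -0.0112  0.0473] rot [ 1.7993e+02 -4.0000e-02 -1.2081e+02] q [ -1.3  16.8 -23.8  49.4   0.  -60.5] F [-0.7 -0.7  0.2] w 0.08529054951263386 g 0.0
turn [ 0.001 -0.001 -0.005] shift [-0.2 -1.2 -0.7]
```

View pics/d.png

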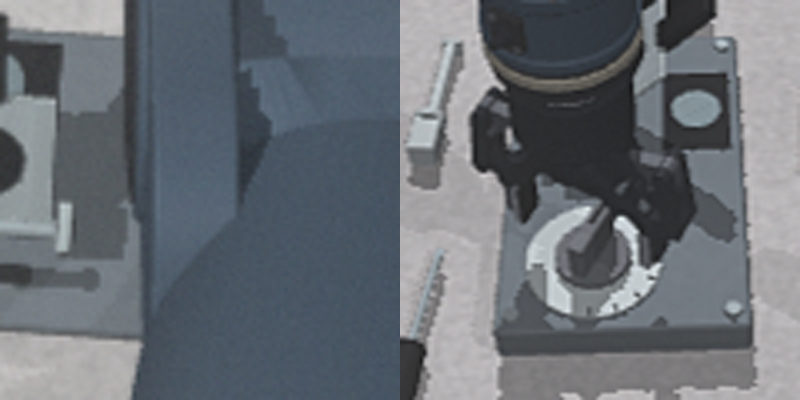

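Side view: the fingers straddle the knob bar (bar around (600,240) in the crop), roughly square to it. Close now.

Request:
drive_tool --targets '[[[0,0,0,0,0,0,0],[0,0,0,0,0,0,0.5],[0,0,0,0,0,0,1],[0,0,0,0,0,0,1],[0,0,0,0,0,0,1],[0,0,0,0,0,0,1],[0,0,0,0,0,0,1],[0,0,0,0,0,0,1]]]'

```text
t: 3.78
eef_pos: [0.4822, -0.0114, 0.0485]
tool_rot: [-180.0, 0.0, -120.8]
wrist_force: [1.1, -1.1, 3.7]
gripper_width: 0.0111
grip_force: 32.7
```

```bash
python3 go.py .4814 -.0112 .048 175.1;python3 -c "
from h import *
print(robot.get_state()['ft_torque'])"
```

```text
t 3.7833 pos [ 0.4822 -0.0114  0.0485] rot [-1.7996e+02  1.0000e-02 -1.2082e+02] q [ -1.3  16.8 -23.8  49.4  -0.  -60.5] F [ 1.1 -1.1  3.7] w 0.011068885298164773 g 32.69207239151001
turn [-1.000e-03  0.000e+00  1.118e+00] shift [0.3 0.8 0.5]
[-0.33373618 -0.20646569 -0.02662005]
```

Request:
drive_tool --targets '[[[0,0,0.12,0,0,0,1],[0,0,0.24,0,0,0,1],[0,0,0.36,0,0,0,1],[0,0,0.48,0,0,0,1],[0,0,0.6,0,0,0,1],[0,0,0.72,0,0,0,1],[0,0,0.84,0,0,0,1],[0,0,0.96,0,0,0,1],[0,0,1.06,0,0,0,1],[0,0,1.118,0,0,0,1]]]'

```text
t: 4.62
eef_pos: [0.4815, -0.01, 0.0485]
tool_rot: [179.8, -0.0, 174.8]
wrist_force: [-3.6, 10.6, 8.8]
gripper_width: 0.0108
grip_force: 33.5
```

Request:
drive_tool --targets '[[[0,0,0,0,0,0,1],[0,0,0,0,0,0,1],[0,0,0,0,0,0,1],[0,0,0,0,0,0,1]]]'

```text
t: 4.95
eef_pos: [0.4816, -0.01, 0.0485]
tool_rot: [179.8, -0.0, 175.2]
wrist_force: [-3.9, 10.6, 8.6]
gripper_width: 0.0113
grip_force: 33.5
```

```bash
python3 go.py .4814 -.0112 .048 175.1;python3 - <<'E'
from h import *
b=cam("side")["pixels"][190:310,190:310]
cv2.imwrite("pics/e.png",cv2.resize(b,(600,600),interpolation=2))
E
```

```text
t 4.95 pos [ 0.4816 -0.01    0.0485] rot [ 1.7985e+02 -3.0000e-02  1.7518e+02] q [ -1.3  16.7 -23.8  49.5   0.2   3.5] F [-3.9 10.6  8.6] w 0.011343182273707241 g 33.538997769355774
turn [ 0.003 -0.001  0.001] shift [ 0.1 -1.2  0.5]
```

View pics/e.png

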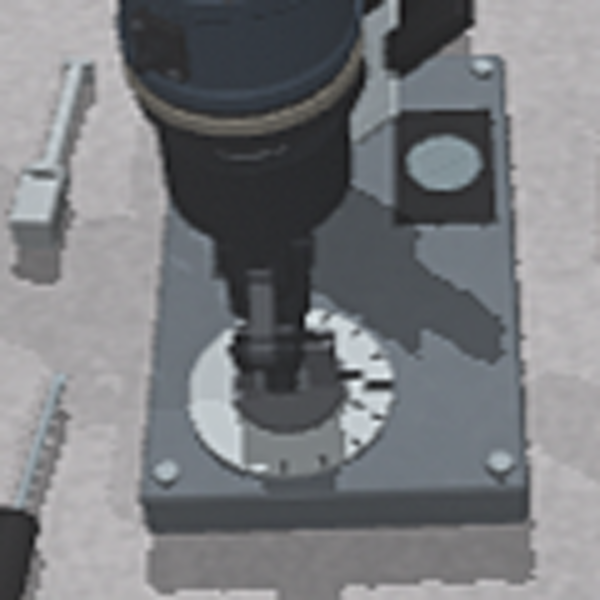

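Request:
drive_tool --targets '[[[0,0,0,0,0,0,0],[0,0,0,0,0,0,-0.5],[0,0,0,0,0,0,-0.8],[0,0,0,0,0,0,-0.8],[0,0,0,0,0,-30,-0.8],[0,0,0,0,0,-70,-0.8],[0,0,0,0,0,-110,-0.8],[0,0,0,0,0,-150,-0.8],[0,0,0,0,0,-175,-0.8]]]'

```text
t: 5.75
eef_pos: [0.4825, -0.0114, 0.2272]
tool_rot: [180.0, 0.2, 175.1]
wrist_force: [0.2, -0.0, -0.4]
gripper_width: 0.0771
grip_force: 0.0
```

Request:
drive_tool --targets '[[[0,0,0,-40,40,0,-0.8],[0,0,0,-70,70,0,-0.8],[0,0,0,-95,100,0,-0.8],[0,0,0,-95,128,0,-0.8],[0,0,0,-95,128,0,-0.8],[0,0,0,-95,128,0,-0.8]]]'

```text
t: 6.25
eef_pos: [0.5876, 0.1097, 0.2223]
tool_rot: [-180.0, -0.1, 175.3]
wrist_force: [0.1, -0.6, -0.5]
gripper_width: 0.0767
grip_force: 0.0
```

```bash
python3 go.py;python3 - <<'E'
from h import *
T=cam("top")["pixels"]; S=cam("side")["pixels"]
b=S[225:295,215:285]; a=T[195:285,255:345]
cv2.imwrite("pics/f.png",np.hstack([cv2.resize(a,(400,400),interpolation=2),cv2.resize(b,(400,400),interpolation=2)]))
cv2.imwrite("pics/T1.png",T);cv2.imwrite("pics/S1.png",S)
E
```

```text
t 6.25 pos [0.5876 0.1097 0.2223] rot [-1.7998e+02 -7.0000e-02  1.7527e+02] q [10.6 24.3 13.4 79.2 -0.  15.3] F [ 0.1 -0.6 -0.5] w 0.07670313635259018 g 0.0
```

View pics/f.png

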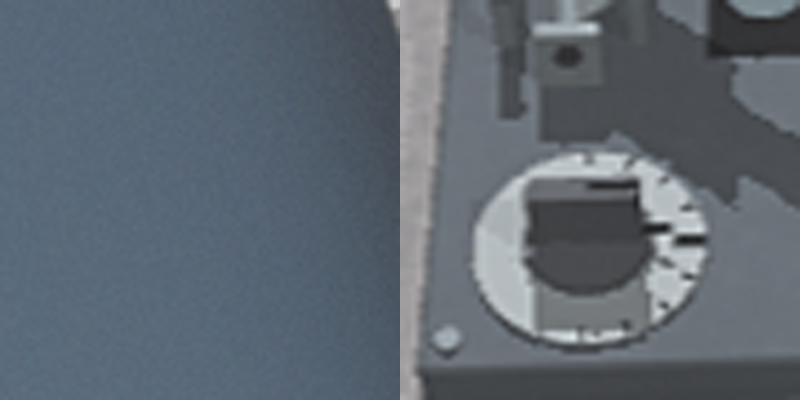

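```bash
python3 - <<'E'
from fit import *
sc=400/70; pj=lambda w:(np.array(proj(S,w))-[215,225])*sc
for x in([.5102,.0664,-.0856],[.5128,.0655,-.0962]):
  ze=pj(W(x,[-.02+.038,-.08,.031])); print("zero",ze.round(0),"dialc",pj(W(x,[-.02,-.08,.031])).round(0))
  for g in(-.1,0,.1):
    print(g,[pj(W(x,[-.02+r*np.cos(g)-o*np.sin(g),-.08+r*np.sin(g)+o*np.cos(g),.07])).round(0) for r,o in((-.022,-.006),(.022,-.006),(-.022,.006),(.022,.006))])
E
python3 go.py
```

```text
zero [283. 245.] dialc [187. 248.]
-0.1 [array([120., 197.]), array([235., 203.]), array([125., 172.]), array([238., 178.])]
0 [array([121., 202.]), array([237., 198.]), array([123., 177.]), array([237., 173.])]
0.1 [array([123., 207.]), array([238., 193.]), array([121., 182.]), array([235., 169.])]
zero [288. 246.] dialc [192. 249.]
-0.1 [array([125., 198.]), array([240., 204.]), array([130., 173.]), array([243., 179.])]
0 [array([126., 202.]), array([242., 199.]), array([127., 177.]), array([242., 174.])]
0.1 [array([127., 207.]), array([243., 195.]), array([126., 182.]), array([240., 170.])]
t 6.45 pos [0.5871 0.1072 0.2236] rot [-1.7999e+02  1.0000e-02  1.7507e+02] q [10.4 24.1 13.3 79.2 -0.  15.3] F [ 0.2 -1.5  0. ] w 0.07669289334211263 g 0.0
```

```bash
python3 - <<'E'
from fit import *
g=cv2.cvtColor(cv2.imread("pics/S1.png"),cv2.COLOR_BGR2GRAY).astype(float)
def edge(c0,c1,r0,r1,z,nm):
    pts=[]
    for c in range(c0,c1+1):
        d=-np.diff(cv2.GaussianBlur(g,(1,3),0)[r0:r1,c]); i=int(d.argmax()); i0=max(i-1,0); w=np.clip(d[i0:i+2+1],0,None)
        pts.append((c,r0+.5+(np.arange(i0,i0+len(w))*w).sum()/w.sum()))
    pts=np.array(pts); p=np.polyfit(pts[:,0],pts[:,1],1)
    a,b=[onz(S,c,np.polyval(p,c),z) for c in(c0,c1)]
    print(nm,pts[:,1].round(1),"slope",p[0].round(3),"yaw",np.arctan2(b[1]-a[1],b[0]-a[0]).round(3))
edge(226,290,284,295,.03,"slab"); edge(239,253,257,264,.07,"bar")
print(g[254:272,236:262].astype(int))
E
```

```text
slab [289.  289.  288.9 288.9 288.9 288.8 288.9 288.8 288.8 288.8 288.8 288.7
 288.6 288.6 284.5 284.5 284.5 284.7 284.8 284.8 284.7 284.7 284.8 284.8
 284.6 284.5 284.5 284.5 288.3 288.1 288.  288.  288.  288.  287.9 287.9
 287.9 287.9 287.9 287.9 287.8 287.8 287.8 287.8 287.8 287.7 287.7 287.7
 287.7 287.6 287.6 287.6 287.6 287.5 287.5 287.5 287.5 287.5 287.4 287.4
 287.4 287.3 287.5 284.5 284.5] slope -0.008 yaw -0.115
bar [259.6 259.6 259.6 259.5 259.4 259.4 259.4 259.4 259.6 259.8 259.8 259.8
 259.8 259.8 259.8] slope 0.026 yaw -0.159
[[108 143 171 191 196 195 192 191 191 191 193 196 197 194 193 193 192 196
  143 169 199 196 197 187 156 122]
 [142 184 197 194 193 192 191 192 191 191 192 193 194 194 194 195 173 161
  163 162 182 194 191 195 197 147]
 [202 167 128 121 124 124 124 125 111 104 107 107 105 107 109 110 113 114
  101  85  99 171 193 192 141 106]
 [174 126 103 106 108 108 108 109 109 111 113  89  51  39  39  41  40  41
   40  42  58 165 194 191 165 180]
 [151 109 107 109 110 110 110 110 111 112 113 103  95  95  96  96  96  97
   95 111  90 168 194 189 189 189]
 [144 108
[... 708 characters left out ...]
65  65  65
   65  65  64  47  39  47  57  71]
 [137  71  60  65  64  67  66  65  65  65  64  65  66  65  65  64  64  64
   64  64  63  66  90 140 195 211]
 [135  73  62  64  65  70  74  73  72  68  68  68  70  71  70  68  70  71
   70  70  70  72  71 133 187 200]
 [141 113  92  73  77  75  75  76  76  77  77  76  76  76  76  76  76  76
   76  76  76  73  71 101 174 199]
 [154 122  90  73  75  75  75  75  75  75  76  76  76  75  75  75  75  75
   75  75  75  71  64  99 171 191]
 [124  69  73  73  75  76  75  76  76  76  75  75  76  76  74  76  74  75
   75  75  74  59  87 119 114 102]
 [151  82  66  74  76  75  75  76  76  75  75  75  76  74  75  76  75  75
   76  74  66  79 108 180 156 114]]
```

```bash
python3 go.py .5690 .1166 .112 175.1
```

```text
t 6.55 pos [0.5872 0.1072 0.2237] rot [1.8000e+02 2.0000e-02 1.7506e+02] q [10.4 24.1 13.3 79.2 -0.  15.3] F [ 0.3 -0.1 -0.2] w 0.07667222471721684 g 0.0
turn [ 0.     0.    -0.001] shift [ 19.    7.8 111.7]
```

Request:
drive_tool --targets '[[[0,0,0,19,8,20,-0.8],[0,0,0,19,8,50,-0.8],[0,0,0,19,8,80,-0.8],[0,0,0,19,8,100,-0.8],[0,0,0,19,8,112,-0.8],[0,0,0,19,8,112,-0.8]]]'

```text
t: 7.05
eef_pos: [0.5674, 0.1169, 0.109]
tool_rot: [-179.9, -0.2, 175.1]
wrist_force: [0.3, 0.8, 0.2]
gripper_width: 0.0768
grip_force: 0.0
```

```bash
python3 go.py .5690 .1166 .112 175.1;python3 - <<'E'
from h import *
S=cam("side")["pixels"]
cv2.imwrite("pics/g.png",cv2.resize(S[140:260,190:350],(800,600),interpolation=2))
E
```

```text
t 7.05 pos [0.5674 0.1169 0.109 ] rot [-179.94   -0.21  175.08] q [11.6 24.5 -2.8 62.9 -0.  16.6] F [0.3 0.8 0.2] w 0.07675211621992714 g 0.0
turn [-0.001 -0.004 -0.   ] shift [-1.6 -0.1 -3. ]
```

View pics/g.png

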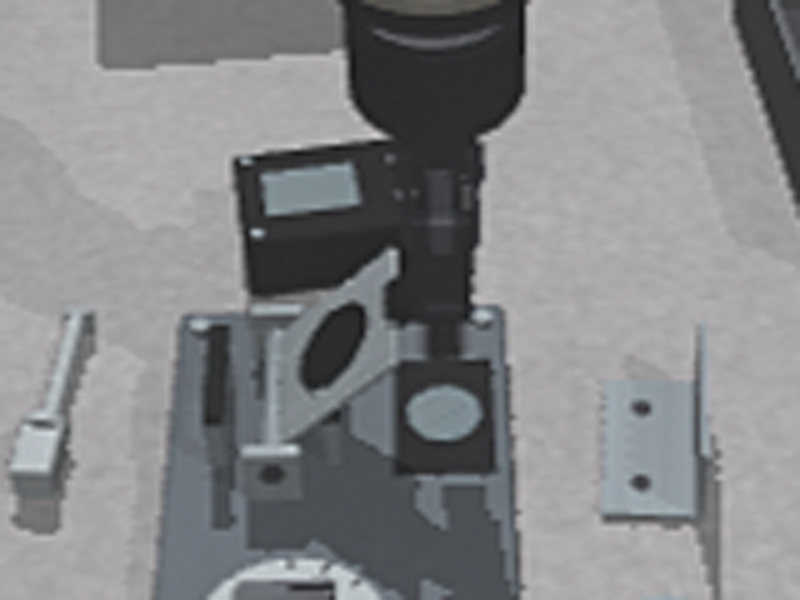

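The near finger stands just beyond the plate edge (about (440,290) in the crop), hiding the tab, as planned. Closing.

Request:
drive_tool --targets '[[[0,0,0,0,0,0,0],[0,0,0,0,0,0,0.5],[0,0,0,0,0,0,1],[0,0,0,0,0,0,1],[0,0,0,0,0,0,1],[0,0,0,0,0,0,1],[0,0,0,0,0,0,1]]]' --grip_force 25

```text
t: 7.68
eef_pos: [0.5696, 0.1178, 0.1121]
tool_rot: [180.0, 0.1, 175.1]
wrist_force: [-0.8, -0.8, 6.7]
gripper_width: 0.0238
grip_force: 26.8
```

```bash
python3 go.py .5690 .1166 .112 175.1; python3 - <<'E'
import numpy as np
# path: hinge->grasp radius r, lean from .8 to 0; tool -x = unit +x, tool z down
r=.118
for th in np.linspace(.8,0,11): print(th.round(2),(1000*r*(np.sin(.8)-np.sin(th))).round(1),(1000*r*(np.cos(.8)-np.cos(th))).round(1))
E
```

```text
t 7.6833 pos [0.5696 0.1178 0.1121] rot [1.7999e+02 7.0000e-02 1.7512e+02] q [11.7 24.4 -2.5 63.  -0.  16.6] F [-0.8 -0.8  6.7] w 0.023842865217311614 g 26.82843267917633
turn [0.    0.001 0.   ] shift [ 0.5 -1.2  0.1]
0.8 0.0 0.0
0.72 6.8 -6.5
0.64 14.2 -12.4
0.56 22.0 -17.8
0.48 30.2 -22.5
0.4 38.7 -26.5
0.32 47.5 -29.8
0.24 56.6 -32.4
0.16 65.8 -34.3
0.08 75.2 -35.4
0.0 84.6 -35.8
```

Request:
drive_tool --targets '[[[0,0,0,3.4,0,-3.2,1],[0,0,0,6.8,0,-6.5,1],[0,0,0,10.5,0,-9.5,1],[0,0,0,14.2,0,-12.4,1],[0,0,0,18,0,-15,1],[0,0,0,22,0,-17.8,1],[0,0,0,26,0,-20.2,1],[0,0,0,30.2,0,-22.5,1],[0,0,0,34.5,0,-24.5,1],[0,0,0,38.7,0,-26.5,1]]]'

```text
t: 8.52
eef_pos: [0.53, 0.1213, 0.1379]
tool_rot: [180.0, -0.0, 175.1]
wrist_force: [2.7, 3.0, -3.2]
gripper_width: 0.0237
grip_force: 26.7
```

```bash
python3 go.py
```

```text
t 8.5167 pos [0.53   0.1213 0.1379] rot [ 1.7998e+02 -1.0000e-02  1.7514e+02] q [12.9 19.3 -6.2 64.6  0.  17.7] F [ 2.7  3.  -3.2] w 0.02374961536228714 g 26.68580800294876
```

Request:
drive_tool --targets '[[[0,0,0,5,0,-1.8,1],[0,0,0,9,0,-3.3,1],[0,0,0,14,0,-4.8,1],[0,0,0,18,0,-5.9,1],[0,0,0,23,0,-7,1],[0,0,0,27,0,-7.8,1],[0,0,0,32,0,-8.5,1],[0,0,0,37,0,-9,1],[0,0,0,42,0,-9.2,1],[0,0,0,46,0,-9.3,1]]]'

```text
t: 9.35
eef_pos: [0.4843, 0.1253, 0.1473]
tool_rot: [180.0, 0.0, 175.2]
wrist_force: [2.8, 5.4, -1.6]
gripper_width: 0.0236
grip_force: 27.6
```

Request:
drive_tool --targets '[[[0,0,0,0,0,0,1],[0,0,0,0,0,0,1],[0,0,0,0,0,0,1],[0,0,0,0,0,0,1]]]'

```text
t: 9.68
eef_pos: [0.4842, 0.1253, 0.1472]
tool_rot: [180.0, -0.0, 175.2]
wrist_force: [1.8, 5.0, 0.9]
gripper_width: 0.0235
grip_force: 27.9
```

```bash
python3 go.py;python3 - <<'E'
from fit import *
p=S["pixels"].copy(); p=cv2.resize(p[140:300,190:350],(600,600),interpolation=2); cv2.imwrite("pics/i.png",p)
x=[.5097,.0664,-.085]
for th in(-.1,0,.1):
  print(th,[((np.array(proj(S,W(x,[-.03+r*np.sin(th)+.002,.055+o,.05+r*np.cos(th)])))-[190,140])*3.75).round(0) for r,o in((.005,-.039),(.085,-.039),(.085,.039),(.132,-.012))])
E
```

```text
t 9.6833 pos [0.4842 0.1253 0.1472] rot [ 1.7996e+02 -3.0000e-02  1.7515e+02] q [ 14.5  14.  -11.9  64.1   0.   19.3] F [1.8 5.  0.9] w 0.023545343326897634 g 27.91207641363144
-0.1 [array([203., 335.]), array([179., 247.]), array([184., 159.]), array([166., 159.])]
0 [array([204., 335.]), array([193., 247.]), array([198., 158.]), array([188., 157.])]
0.1 [array([205., 335.]), array([208., 247.]), array([211., 158.]), array([211., 157.])]
```

View pics/i.png

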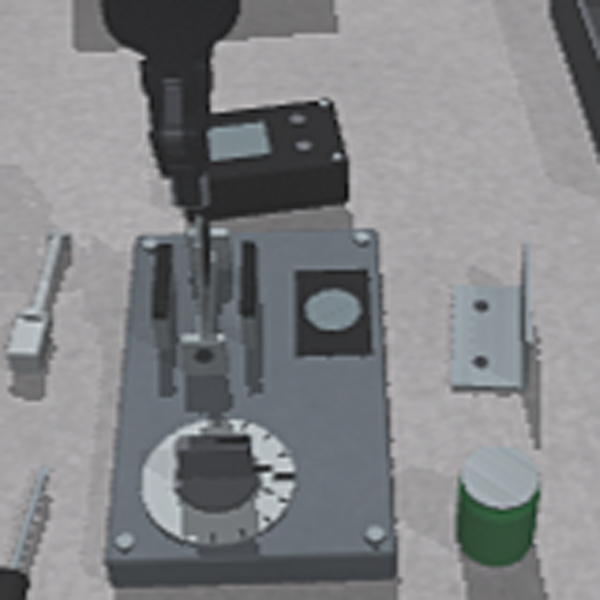

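```bash
python3 - <<'E'
from fit import *
g=cv2.cvtColor(S["pixels"],cv2.COLOR_BGR2GRAY)
print(g[190:240,236:254].astype(int))
x=[.5097,.0664,-.085]
print("hole",proj(S,W(x,[-.03,.003,.05])))
for th in(-.1,-.05,0,.05,.1):
  print(th,[np.array(proj(S,W(x,[-.03+r*np.sin(th)+o*np.cos(th),.055-.039,.05+r*np.cos(th)]))).round(1) for r,o in((.02,-.002),(.02,.002),(.085,-.002),(.085,.002))])
E
```

```text
[[ 64  48  43  47  46  45  41  65  88  68  40  42  43  42  41  42  43  41]
 [ 76  47  44  45  47  46  44  55  86  73  47  41  42  42  42  43  43  42]
 [ 93  52  43  45  46  45  43  56  85  73  46  41  42  43  43  41  42  43]
 [ 95  56  39  45  47  46  42  54  86  76  48  40  42  42  41  42  42  42]
 [100  60  43  44  42  44  43  56  85  69  41  42  42  42  42  43  42  42]
 [157 125 105  76  56  60  62  61  53  41  40  42  40  43  42  42  41  41]
 [168 171 138  75  39  37  41  39  39  39  41  41  42  39  40  40  38  38]
 [161 164 134  82  44  42  70  63  42  43  40  38  38  40  39  42  44  49]
 [170 165 171 121  46  38 102 100  56  42  49  56  58  70  77  94 100 120]
 [171 176 183 142  92  75 106  99  52  59 109 124 122 122 121 121 121 120]
 [172 175 181 142 118 110 113  94  49  53 110 123 123 123 117 114 114 112]
 [173 173 179 138 146 155 130  87  42  52 162 190 185 187 150 116 114 113]
 [127 128 130 103 136 141 122  87  40  52 139 167 163 162 131 112 112 111]
 [108 109 110  96  89  96 110  86  44  42  77  84  81  81  75 102 114 114]
 [113 112 114 104  86  92 113  93  50  34  80  92 
[... 2506 characters left out ...]
112 100  90  91  92  93  93  91  91  90  90  91  91  84 104 113 113]
 [105 118 113  95  89  92  91  92  91  91  89  91  91  90  94 108 112 112]]
hole (np.float64(243.5592367655109), np.float64(235.01324597728942))
-0.1 [array([241.3, 225.3]), array([243. , 225.3]), array([236. , 206.1]), array([237.7, 206. ])]
-0.05 [array([241.8, 225.3]), array([243.5, 225.2]), array([237.8, 205.9]), array([239.6, 205.8])]
0 [array([242.2, 225.3]), array([243.9, 225.2]), array([239.7, 205.8]), array([241.5, 205.7])]
0.05 [array([242.6, 225.3]), array([244.3, 225.2]), array([241.7, 205.8]), array([243.4, 205.7])]
0.1 [array([243. , 225.3]), array([244.7, 225.2]), array([243.6, 205.8]), array([245.4, 205.7])]
```

```bash
python3 - <<'E'
from fit import *
s=13; c0,r0,w,h=228,188,30,46
A=cv2.resize(S["pixels"][r0:r0+h,c0:c0+w],(w*s,h*s),interpolation=cv2.INTER_NEAREST); A=np.clip(A*1.5,0,255).astype(np.uint8); B=A.copy()
x=[.5097,.0664,-.085]
P3=lambda th,r,o,y:(((np.array(proj(S,W(x,[-.03+r*np.sin(th)+o*np.cos(th),y,.05+r*np.cos(th)-o*np.sin(th)])))-[c0,r0]+[.6+.5,-.5+.5])*s)).astype(int)
for th,col in((0,(0,0,255)),(.1,(0,255,0))):
  for y in(.016,.094):
    q=np.array([P3(th,r,o,y) for r,o in((.005,-.002),(.085,-.002),(.085,.002),(.005,.002))]); cv2.polylines(B,[q],True,col,1)
cv2.imwrite("pics/j.png",np.hstack([A,B])); print(A.shape)
E
```

```text
(598, 390, 3)
```

View pics/j.png

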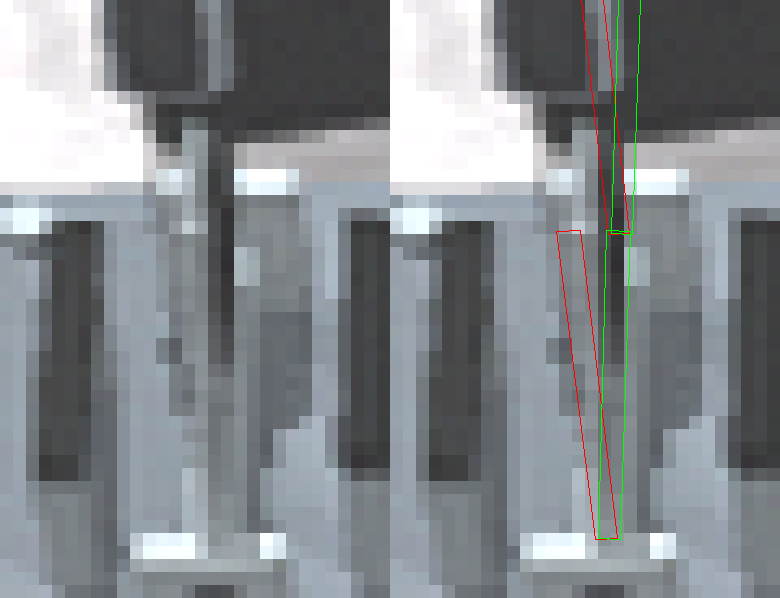

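The last crop shows the plate's lit top edge ending at about column 242, row 205. That puts the lean near +0.02 rad, and the arm position gives about 0. The knob pointer still lines up with the zero mark in the earlier picture, at about (265,468) against (283,476).

```bash
python3 go.py; python3 -c "
from bench import robot
print(robot.close_job())"
```

```text
t 9.9833 pos [0.4842 0.1253 0.1472] rot [ 1.7996e+02 -3.0000e-02  1.7515e+02] q [ 14.5  14.  -11.9  64.1   0.   19.3] F [-0.1  5.4  1.9] w 0.02362282014185518 g 27.936890423297882
the job is handed in; nothing more can be done
None
```

I handed the job in at about 10 s: by my measurements the knob is at zero (within about 0.03 rad) and the flap is gripped by its tab (about 28 N), about 0.02 rad from plumb; the arm was kept clear of the loose things, and no verdict came back.

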